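# Put the drill-guide sleeves back on their stands

## Robot

A 7-joint arm with a two-finger parallel gripper is mounted at the origin on a cart in front of the work surface, level with it; the furniture and walls round the work are solid. World frame = base frame: x ahead of the robot, y to its left, z up, the work surface at z = 0. Lengths are in m, angles in rad, forces in N, time in s.
With the tool pointing down it reaches from about 0.4 to 0.85 m from the base axis. Payload 10.4 kg.
Tool frame: the origin (TCP) lies midway between the tips of the shut fingers; the grasp point (between the pads) lies 19 mm behind it; z points along the fingers, y is the line along which they close (so a half turn about z gives the same grasp; the last joint's range is limited). The gripper opens to 87 mm and grips with 3 to 60 N. Pads are 19 mm wide; open, the fingers measure 117 mm over their backs; the gripper's body (75 mm by 190 mm) begins 51 mm behind the grasp point.
Start: joints at [-1.37, 0.332, -0.065, 1.46, 0.022, 1.35, -0.088], TCP at [0.139, 0.609, 0.223] pointing down, gripper open.
Joint ranges: [-2.6, 2.6], [-0.5, 2.12], [-1.47, 1.34], [0.16, 2.42], [-1.27, 4.41], [0.06, 2.06], [-2.6, 2.6]. Speed limits (rad/s): [2.22, 2.22, 2.79, 2.79, 3.14, 3.14, 3.14].

## Interface

Orientations are given as a unit quaternion [x, y, z, w].
In Python, from station import get_obs, camera, get_calibration, close_job, masks_of gives the robot as it stands.
- The arm moves only by the tool carry_out, never from a script. Its argument "steps" is a list that holds one entry, the list of rows, each a list of 7 numbers: the shift along the tool's x, y, z in m, then the turn, a rotation vector about the tool's x, y, z in rad, then the opening, from 0 (shut) to 1 (fully open). A call has 1 to 20 rows; each row shifts and turns the commanded pose from where the row before left it, along the tool's axes as they then stand; what a row does not reach is not made up. A row lasts 1/12 s, in which the tool goes at most 41.7 mm and 7.16 degrees, less where a joint would pass 70% of its speed; a pose out of reach is approached as far as the arm can. A call with a gripper value outside its range is refused whole. The fingers move at their own pace and stop on an object; the grip force is fixed at half the most. Time passes only in rows, so rows that do not move let the fingers close. It gives the time, the measured TCP pose, the force, the opening and the grip force at its end, in the units of the state.
- get_obs(): the state, without advancing time (a new reading comes with each control period).
- camera(name): name is "side" or "top"; returns the picture (420x560x3 uint8, red, green, blue); there is no depth.
- get_calibration(name): a dict with "camera_matrix" (3x3 intrinsics, pixels), "rvec" (rotation vector, rad) and "tvec" (3), from world to camera coordinates, as OpenCV has them. Camera axes: x right, y down, z forward; pixel columns grow to the right and rows downward; lengths in m; the calibration is good to about 2 mm. A picture is of the moment at which its call begins. get_calibration takes no time and is no camera call.
- close_job(): hands the job in; it is judged then, once.
Trained networks look in the newest picture that a camera, given by its name, has taken for a name from the list of things; names that differ only in an ending like _2 or _b are one class to them, and where a whole thing is asked for, a point or a joint stands for the part that bears it (a point fixed in the world has none). Each returns a list of dicts, best first, with "confidence" (0 to 1); they miss things now and then, are a little off and sometimes report something else, mostly with a low value. They report only what shows in the picture. A call takes as long as a camera call. They do not tell look-alikes from the thing itself.
- masks_of(label, camera): "mask" (420x560 bool, what is visible of it) and "rect" ([centre column, centre row, width, height] in pixels, round what is visible of it).
The state is a dict: "time": time; "joint_positions": joint angles; "dq": joint speeds; "tau": joint torques, N m; "ee_pos": TCP position; "tcp_rot": TCP orientation; "contact_force": force on the tool from outside, world axes, zero at the start; "torque": the same for the moment, N m; "grip_width": finger opening in m; "grip_force": force on a finger pad.
Only numpy, scipy, OpenCV 4.12 (cv2) and the standard library are available. Lean on these libraries where they do the work, as an engineer would, in place of code of your own. Each camera call takes 0.05 s, during which the arm holds its last target. There are 200 camera calls.

## Task

Put the four steel drill-guide sleeves away: stand each one upright in the pocket of a wooden stand, matched by size, so that the smallest sleeve is in the smallest pocket, the next in the next, and so on up to the largest, each sitting flat on its pocket's floor. Leave the loupe and the piece of wooden dowel where they stand.

Things in the scene. Friction and masses are not known exactly. Their poses are not given: they have to be found in the camera images.
- sleeve_tiny_mid (a point): the smallest of four loose bare-steel drill-guide sleeves: a plain upright tube 18 mm outside diameter, wall 4 mm, 50 mm tall, open at both ends, standing on the bench. The point is its centre, on the axis, 25 mm above its foot; z is the axis. Grip it across the outside, in its upper half so that the fingers stay above the wooden stand when it is set down.
- sleeve_small_mid (a point): the second smallest of four loose bare-steel drill-guide sleeves: a plain upright tube 29 mm outside diameter, wall 5 mm, 50 mm tall, open at both ends, standing on the bench. The point is its centre, on the axis, 25 mm above its foot; z is the axis. Grip it across the outside, in its upper half so that the fingers stay above the wooden stand when it is set down.
- sleeve_medium_mid (a point): the second largest of four loose bare-steel drill-guide sleeves: a plain upright tube 40 mm outside diameter, wall 6 mm, 50 mm tall, open at both ends, standing on the bench. The point is its centre, on the axis, 25 mm above its foot; z is the axis. Grip it across the outside, in its upper half so that the fingers stay above the wooden stand when it is set down.
- sleeve_large_mid (a point): the largest of four loose bare-steel drill-guide sleeves: a plain upright tube 51 mm outside diameter, wall 7 mm, 50 mm tall, open at both ends, standing on the bench. The point is its centre, on the axis, 25 mm above its foot; z is the axis. Grip it across the outside, in its upper half so that the fingers stay above the wooden stand when it is set down.
- stand_tiny_floor (a point): the wooden stand with the smallest pocket: a dark wooden square block 80 x 80 x 12 mm, fixed to the bench, with one round flat-bottomed blind pocket 32 mm in diameter and 6 mm deep, its floor lined with light cork, in the middle of its top. All four blocks have the same outside size and differ only in the pocket. The point is the centre of the pocket's floor, 6 mm above the bench and 6 mm below the block's top; z is up.
- stand_small_floor (a point): the wooden stand with the second smallest pocket: a dark wooden square block 80 x 80 x 12 mm, fixed to the bench, with one round flat-bottomed blind pocket 43 mm in diameter and 6 mm deep, its floor lined with light cork, in the middle of its top. All four blocks have the same outside size and differ only in the pocket. The point is the centre of the pocket's floor, 6 mm above the bench and 6 mm below the block's top; z is up.
- stand_medium_floor (a point): the wooden stand with the second largest pocket: a dark wooden square block 80 x 80 x 12 mm, fixed to the bench, with one round flat-bottomed blind pocket 54 mm in diameter and 6 mm deep, its floor lined with light cork, in the middle of its top. All four blocks have the same outside size and differ only in the pocket. The point is the centre of the pocket's floor, 6 mm above the bench and 6 mm below the block's top; z is up.
- stand_large_floor (a point): the wooden stand with the largest pocket: a dark wooden square block 80 x 80 x 12 mm, fixed to the bench, with one round flat-bottomed blind pocket 65 mm in diameter and 6 mm deep, its floor lined with light cork, in the middle of its top. All four blocks have the same outside size and differ only in the pocket. The point is the centre of the pocket's floor, 6 mm above the bench and 6 mm below the block's top; z is up.
- loupe_mid (a point): black round eye loupe, 37 mm in diameter, 32 mm tall, loose, standing on the bench; not one of the sleeves. The point is its centre, 16 mm above its foot.
- dowel_mid (a point): short solid piece of light wooden dowel, 22 mm in diameter, 20 mm tall, loose, standing on the bench; not one of the sleeves. The point is its centre, 10 mm above its foot.
Things that resemble listed ones, but are neither listed nor needed, are in the scene too. Leave any blue look-alike of the part that bears sleeve_tiny_mid alone.

How it is judged:
At the end, for the whole second after the job is handed in: Each sleeve stands in the pocket of its own size rank, within 12 mm of the pocket's centre, on its floor (centre 22 to 28 mm above the floor), upright within 0.08 rad, at rest; the loupe and the dowel are within 20 mm of where they started (horizontal distance between sleeve_tiny_mid and stand_tiny_floor below 0.012 m and z of sleeve_tiny_mid in the frame of stand_tiny_floor between 0.022 and 0.028 m and angle between the z axis of sleeve_tiny_mid and the z axis of stand_tiny_floor, either way round below 0.08 rad and linear speed of each of sleeve_tiny, sleeve_small, sleeve_medium, sleeve_large below 0.02 m/s and horizontal distance between sleeve_small_mid and stand_small_floor below 0.012 m and z of sleeve_small_mid in the frame of stand_small_floor between 0.022 and 0.028 m and angle between the z axis of sleeve_small_mid and the z axis of stand_small_floor, either way round below 0.08 rad and horizontal distance between sleeve_medium_mid and stand_medium_floor below 0.012 m and z of sleeve_medium_mid in the frame of stand_medium_floor between 0.022 and 0.028 m and angle between the z axis of sleeve_medium_mid and the z axis of stand_medium_floor, either way round below 0.08 rad and horizontal distance between sleeve_large_mid and stand_large_floor below 0.012 m and z of sleeve_large_mid in the frame of stand_large_floor between 0.022 and 0.028 m and angle between the z axis of sleeve_large_mid and the z axis of stand_large_floor, either way round below 0.08 rad and distance of each of loupe_mid, dowel_mid from where it was at the start of the episode below 0.02 m); the robot touches nothing.
It fails at once if the loupe is moved from its place by more than 20 mm (distance of loupe_mid from where it was at the start of the episode above 0.02 m).
It fails at once if the dowel is moved from its place by more than 20 mm (distance of dowel_mid from where it was at the start of the episode above 0.02 m).
It also fails if it takes over 96 s, if anything falls off the work surface, if the arm or the gripper's body presses on something with over 40 N, if the wrist force passes 120 N, or if a joint passes its speed limit or range.

## Working session

There is one attempt and no reset: what is moved stays moved. The work goes in short steps, Python scripts to look and compute and a tool call to move; the robot and the scene stay as the last step left them, time stands still between calls to the robot, and variables do not carry over. Pictures are saved under pics/ and viewed, at most 14 in all, crops included, and the job is handed in when it is done.

Besides the shell and the picture viewer there is one more tool, called in YAML: its name, and indented under it one key for each argument. carry_out: Moves the arm, as the interface text tells. Its arguments: {"type":"object","properties":{"steps":{"type":"array","items":{"type":"array","items":{"type":"array","items":{"type":"number"}}}}},"required":["steps"]}

```bash
mkdir -p pics
python3 - <<'E'
from station import *
import cv2,numpy as np
for n in ("top","side"):
    cv2.imwrite(f"pics/{n}0.png",camera(n)[:,:,::-1])
    c=get_calibration(n);R=cv2.Rodrigues(np.array(c["rvec"]))[0];print(n,c["camera_matrix"],(-R.T@np.array(c["tvec"])).round(3),R[2].round(2))
o=get_obs();print({k:np.round(v,3).tolist() for k,v in o.items()})
E
```

```text
top [[536.39930557   0.         276.09052464]
 [  0.         536.39930557 217.99104087]
 [  0.           0.           1.        ]] [0.326 0.028 1.674] [ 0.13  0.01 -0.99]
side [[458.16270123   0.         280.31081348]
 [  0.         458.16270123 206.95313273]
 [  0.           0.           1.        ]] [-0.144 -0.977  0.559] [ 0.51  0.77 -0.39]
{'time': 0.1, 'joint_positions': [-1.37, 0.333, -0.065, 1.461, 0.022, 1.35, -0.088], 'dq': [-0.001, -0.003, -0.002, -0.001, -0.0, 0.001, -0.0], 'tau': [0.002, -62.454, 0.025, -39.072, -0.062, 0.037, 0.0], 'ee_pos': [0.139, 0.609, 0.222], 'tcp_rot': [0.112, 0.994, -0.001, -0.0], 'contact_force': [0.316, 1.145, 0.486], 'torque': [-0.008, 0.008, -0.03], 'grip_force': 0.0, 'grip_width': 0.087}
```

View pics/top0.png

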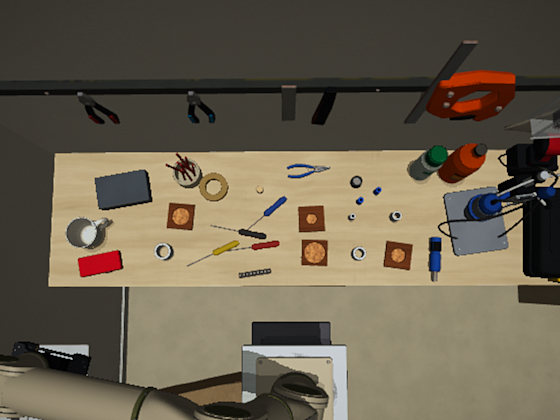

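View pics/side0.png

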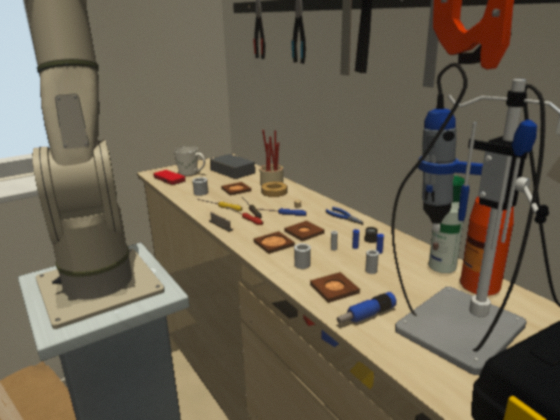

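The top picture shows stands at (181,216), (312,219), (314,252) and (398,255). Steel sleeves are at (164,252), (351,216), (397,216) and (359,254), and blue look-alikes at (360,200) and (377,191). The loupe is at (356,181) and the dowel at (260,188). Next I'll measure these with the networks.

```bash
cat > h.py <<'E'
from station import *
import cv2,numpy as np
def cal(n):
    c=get_calibration(n);return np.array(c["camera_matrix"]),np.array(c["rvec"],float),np.array(c["tvec"],float)
def ray(n,uv,z):
    K,r,t=cal(n);R=cv2.Rodrigues(r)[0];C=-R.T@t
    d=R.T@np.linalg.inv(K)@np.array([uv[0],uv[1],1.]);return C+d*(z-C[2])/d[2]
def proj(n,P):
    K,r,t=cal(n);return cv2.projectPoints(np.array(P,float).reshape(-1,3),r,t,K,None)[0].reshape(-1,2)
E
python3 - <<'E'
from h import *
im=camera("top")
L=[("sleeve_tiny_mid",.025),("sleeve_small_mid",.025),("sleeve_medium_mid",.025),("sleeve_large_mid",.025),("stand_tiny_floor",.012),("stand_small_floor",.012),("stand_medium_floor",.012),("stand_large_floor",.012),("loupe_mid",.016),("dowel_mid",.01)]
for l,z in L:
    for d in masks_of(l,"top"):
        m=cv2.moments(d["mask"].astype(np.uint8),True)
        if m["m00"]<1: continue
        c=(m["m10"]/m["m00"],m["m01"]/m["m00"])
        print(l,round(d["confidence"],2),np.round(d["rect"],1).tolist(),int(m["m00"]),np.round(c,1),ray("top",c,z).round(4)[:2])
a=cv2.resize(im[165:275,290:425],None,fx=5.5,fy=5.5,interpolation=cv2.INTER_CUBIC)
b=cv2.resize(im[195:275,145:215],None,fx=5.5,fy=5.5,interpolation=cv2.INTER_CUBIC)
cv2.imwrite("pics/a.png",a[:,:,::-1]);cv2.imwrite("pics/b.png",b[:,:,::-1])
E
```

```text
sleeve_tiny_mid 0.63 [378.1, 191.3, 8.5, 3.4] 28 [377.3 190.6] [ 0.6213 -0.2638]
sleeve_tiny_mid 0.6 [259.1, 188.6, 10.6, 7.5] 44 [260.  188.5] [0.6297 0.1014]
sleeve_tiny_mid 0.46 [350.4, 215.4, 4.1, 7.4] 21 [351.8 216. ] [ 0.5417 -0.183 ]
sleeve_large_mid 0.78 [166.5, 250.1, 19.8, 18.5] 215 [163.9 250.4] [0.4374 0.3976]
sleeve_large_mid 0.25 [180.9, 214.1, 28.9, 28.7] 659 [180.4 215.5] [0.5458 0.3489]
stand_tiny_floor 0.96 [312.4, 221.1, 30.9, 28.1] 661 [311.4 217.9] [ 0.5381 -0.0586]
stand_medium_floor 0.73 [181.8, 214.5, 30.2, 31.8] 734 [181.2 214.9] [0.5494 0.3491]
stand_large_floor 0.98 [313.5, 251.3, 26.0, 23.7] 668 [314.5 251.8] [ 0.4324 -0.0673]
stand_large_floor 0.41 [354.6, 183.3, 13.2, 14.2] 123 [356.3 181. ] [ 0.6546 -0.201 ]
loupe_mid 0.43 [356.8, 181.9, 15.8, 11.8] 111 [356.2 181.2] [ 0.6531 -0.2   ]
```

View pics/a.png

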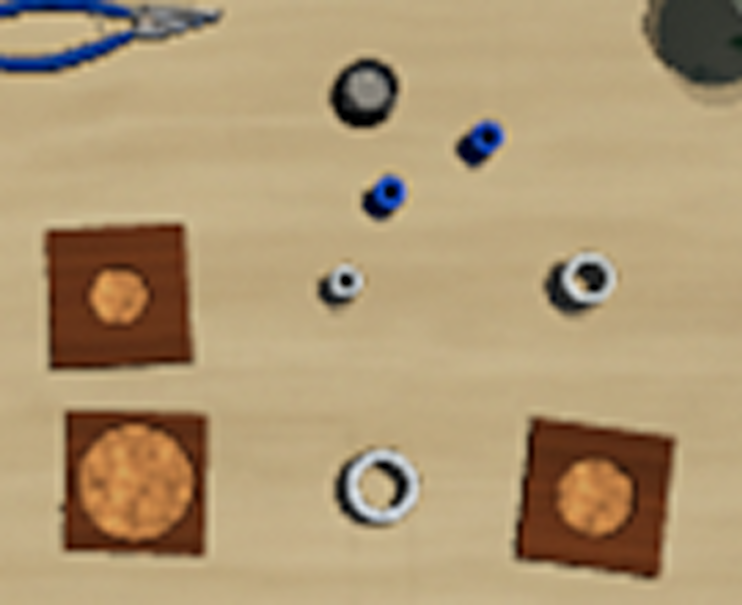

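View pics/b.png

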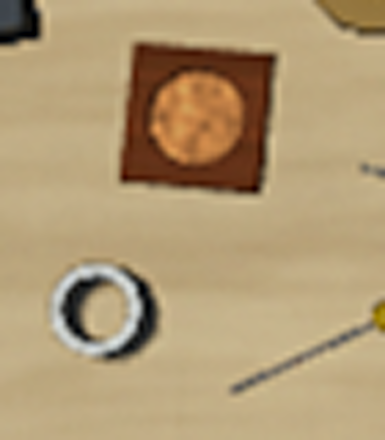

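The crops settle which thing is which. I used the bright top rim for sleeves and the cork disc for stands:

| Size | Sleeve pixel | Rim diameter | Pocket pixel | Cork diameter |
|---|---|---|---|---|
| Large | (164,252) | ~16.4 px, 50 mm | (314,252) | ~64 mm |
| Medium | (359,254) | ~13 px, 40 mm | (181,216) | ~54 mm |
| Small | (397,216) | ~9.8 px, 30 mm | (398,255) | ~42 mm |
| Tiny | (351,216) | ~6 px, 18 mm | (312,219) | ~33 mm |

The tiny candidates are (351,216) bare steel, and (360,200) and (377,191), which are blue look-alikes. The steel one fits, and the crop confirms it.

Now I'll find the exact centres.

```bash
cat > meas.py <<'E'
from h import *
def blob(im,c,w,kind):
    x,y=c;u=8;p=cv2.resize(im[y-w:y+w+1,x-w:x+w+1],None,fx=u,fy=u,interpolation=cv2.INTER_CUBIC)
    h=cv2.cvtColor(p,cv2.COLOR_RGB2HSV).astype(int)
    if kind=="rim": m=(h[...,1]<60)&(h[...,2]>140)
    else: m=(h[...,2]>150)&(h[...,1]>90)
    m=m.astype(np.uint8)
    if kind=="cork":
        g=(cv2.cvtColor(p,cv2.COLOR_RGB2GRAY)>95).astype(np.uint8)
        n,lab=cv2.connectedComponents(g);m=(lab==lab[w*u+4,w*u+4]).astype(np.uint8)
    cs=max(cv2.findContours(m,cv2.RETR_EXTERNAL,cv2.CHAIN_APPROX_NONE)[0],key=cv2.contourArea)
    e=cv2.fitEllipse(cv2.convexHull(cs));q=((np.array(e[0])+.5)/u-.5+np.array([x-w,y-w]))
    return q,np.array(e[1])/u
E
python3 - <<'E'
from meas import *
im=camera("top")
for n,c,w,k,z in [("large",(164,252),14,"rim",.05),("medium",(359,254),13,"rim",.05),("small",(397,216),11,"rim",.05),("tiny",(352,216),8,"rim",.05),
 ("Slarge",(314,252),12,"cork",.008),("Smedium",(181,216),11,"cork",.008),("Ssmall",(398,255),10,"cork",.008),("Stiny",(312,219),8,"cork",.008)]:
    q,s=blob(im,c,w,k);P=ray("top",q,z);print(n,q.round(1),(s*(1.674-z)/536*1000).round(0),P[:2].round(4))
E
```

```text
large [161.6 250.8] [50. 53.] [0.4346 0.399 ]
medium [359.4 252.8] [40. 41.] [ 0.4265 -0.2004]
small [396.8 215. ] [28. 30.] [ 0.5411 -0.3167]
tiny [352.6 215.5] [18. 20.] [ 0.5401 -0.1821]
Slarge [314.2 252.3] [64. 65.] [ 0.4311 -0.0663]
Smedium [180.3 216. ] [50. 54.] [0.5465 0.3524]
Ssmall [397.6 254.9] [42. 42.] [ 0.4221 -0.3242]
Stiny [311.  218.4] [31. 32.] [ 0.537  -0.0576]
```

carry_out:
  steps:
    - [[0,0,0,0,0,-0.1125,1],[0,0,0,0,0,-0.1125,1],[-0.0185,-0.0131,0,0,0,0,1],[-0.0185,-0.0131,0,0,0,0,1],[-0.0185,-0.0131,0,0,0,0,1],[-0.0185,-0.0131,0,0,0,0,1],[-0.0185,-0.0131,0,0,0,0,1],[-0.0185,-0.0131,0,0,0,0,1],[-0.0185,-0.0131,0,0,0,0,1],[-0.0185,-0.0131,0,0,0,0,1],[-0.0185,-0.0131,0,0,0,0,1],[-0.0185,-0.0131,0,0,0,0,1],[-0.0185,-0.0131,0,0,0,0,1],[-0.0185,-0.0131,0,0,0,0,1],[-0.0185,-0.0131,0,0,0,0,1],[-0.0185,-0.0131,0,0,0,0,1],[-0.0185,-0.0131,0,0,0,0,1],[-0.0185,-0.0131,0,0,0,0,1],[0,0,0,0,0,0,1]]

```text
time: 2.28
ee_pos: [0.4392, 0.3962, 0.2226]
tcp_rot: [0.003, 1.0, -0.001, 0.001]
contact_force: [0.1, -1.1, -0.4]
grip_width: 0.0871
grip_force: 0.0
```

carry_out:
  steps:
    - [[0,0,0.02,0,0,0,1],[0,0,0.03,0,0,0,1],[0,0,0.03,0,0,0,1],[0,0,0.03,0,0,0,1],[0,0,0.02,0,0,0,1],[0,0,0,0,0,0,1],[0,0,0,0,0,0,1]]

```text
time: 2.87
ee_pos: [0.4345, 0.4001, 0.0923]
tcp_rot: [-0.001, 1.0, -0.001, -0.001]
contact_force: [0.1, -0.3, 0.3]
grip_width: 0.087
grip_force: 0.0
```

Run:
```python
from h import *
im=camera("side");print(get_obs()["ee_pos"].round(4) if hasattr(get_obs()["ee_pos"],"round") else get_obs()["ee_pos"])
u,v=proj("side",[.4346,.399,.04])[0].astype(int);print(u,v)
cv2.imwrite("pics/c.png",cv2.resize(im[max(v-70,0):v+50,u-70:u+70],None,fx=5,fy=5)[:,:,::-1])
```

```text
[0.4352 0.4008 0.0937]
199 181
```

View pics/c.png

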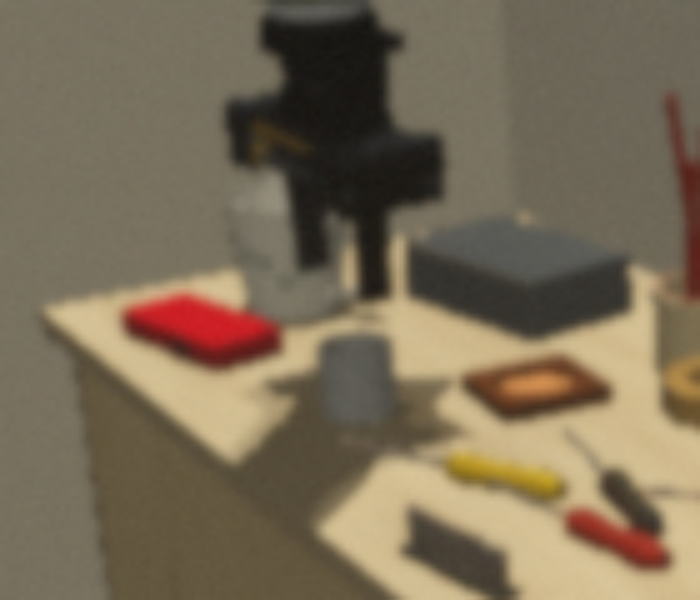

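The open fingers straddle the large sleeve, which sits at crop (357,380), so my map estimate agrees. I'll descend and grip.

carry_out:
  steps:
    - [[0,0,0.02,0,0,0,1],[0,0,0.025,0,0,0,1],[0,0,0.02,0,0,0,1],[0,0,0.01,0,0,0,1],[0,0,0,0,0,0,1],[0,0,0,0,0,0,1],[0,0,0,0,0,0,0.4],[0,0,0,0,0,0,0.4],[0,0,0,0,0,0,0.4],[0,0,0,0,0,0,0.4],[0,0,0,0,0,0,0.4],[0,0,0,0,0,0,0.4]]

```text
time: 3.92
ee_pos: [0.435, 0.4003, 0.0178]
tcp_rot: [-0.001, 1.0, 0.0, 0.0]
contact_force: [0.0, 0.6, -0.1]
grip_width: 0.0548
grip_force: 0.0
```

carry_out:
  steps:
    - [[0,0,0,0,0,0,0],[0,0,0,0,0,0,0],[0,0,0,0,0,0,0],[0,0,0,0,0,0,0],[0,0,-0.01,0,0,0,0],[0,0,-0.02,0,0,0,0],[0,0,-0.02,0,0,0,0],[0,0,-0.02,0,0,0,0],[0,0,-0.02,0,0,0,0],[0,0,-0.01,0,0,0,0],[0,0,0,0,0,0,0],[0,0,0,0,0,0,0]]

```text
time: 4.92
ee_pos: [0.4349, 0.4002, 0.1174]
tcp_rot: [-0.001, 1.0, 0.0, 0.0]
contact_force: [-0.2, 0.9, -2.0]
grip_width: 0.0487
grip_force: 30.0
```

carry_out:
  steps:
    - [[0,-0.0095,0,0,0,0,0],[0,-0.0245,0,0,0,0,0],[0,-0.0245,0,0,0,0,0],[0,-0.0245,0,0,0,0,0],[0,-0.0245,0,0,0,0,0],[0,-0.0245,0,0,0,0,0],[0,-0.0245,0,0,0,0,0],[0,-0.0245,0,0,0,0,0],[0,-0.0245,0,0,0,0,0],[0,-0.0245,0,0,0,0,0],[0,-0.0245,0,0,0,0,0],[0,-0.0245,0,0,0,0,0],[0,-0.0245,0,0,0,0,0],[0,-0.0245,0,0,0,0,0],[0,-0.0245,0,0,0,0,0],[0,-0.0245,0,0,0,0,0],[0,-0.0245,0,0,0,0,0],[0.004,-0.0245,0,0,0,0,0],[0,-0.0245,0,0,0,0,0],[0,-0.016,0,0,0,0,0]]

```text
time: 6.58
ee_pos: [0.4297, -0.0691, 0.1163]
tcp_rot: [0.0, 1.0, -0.0, -0.001]
contact_force: [0.1, 0.6, -1.9]
grip_width: 0.0489
grip_force: 30.0
```

carry_out:
  steps:
    - [[0,0,0.015,0,0,0,0],[0,0,0.015,0,0,0,0],[0,0,0.015,0,0,0,0],[0,0,0,0,0,0,0],[0,0,0,0,0,0,0],[0,0,0,0,0,0,0]]

```text
time: 7.08
ee_pos: [0.4313, -0.0665, 0.0727]
tcp_rot: [-0.0, 1.0, -0.0, -0.0]
contact_force: [-0.3, 0.9, -0.8]
grip_width: 0.0489
grip_force: 30.0
```

Run:
```python
from h import *
im=camera("side");o=get_obs();p=o["ee_pos"];print(np.round(p,4),o["grip_width"])
P=np.array(p)+[0,0,.019];u,v=proj("side",P)[0];print(u,v,proj("side",[.4311,-.0663,.006]))
u,v=int(u),int(v)
a=im[v-55:v+65,u-70:u+70].copy()
# expected sleeve outline if on the TCP axis, foot 18 mm below tip
t=np.linspace(0,2*np.pi,60)
for z in (-.018,.032):
    q=proj("side",np.c_[p[0]+.0255*np.cos(t),p[1]+.0255*np.sin(t),0*t+p[2]+z])
    a=a if z>-.018 else cv2.resize(a,None,fx=5,fy=5,interpolation=cv2.INTER_CUBIC)
    cv2.polylines(a,[np.int32((q-[u-70,v-55]+.5)*5)],True,(255,0,0),1)
cv2.imwrite("pics/d.png",a[:,:,::-1])
```

```text
[ 0.4316 -0.0664  0.073 ] 0.048640187241974324
272.92310399045925 211.5760191146355 [[273.67335069 241.53695127]]
```

View pics/d.png

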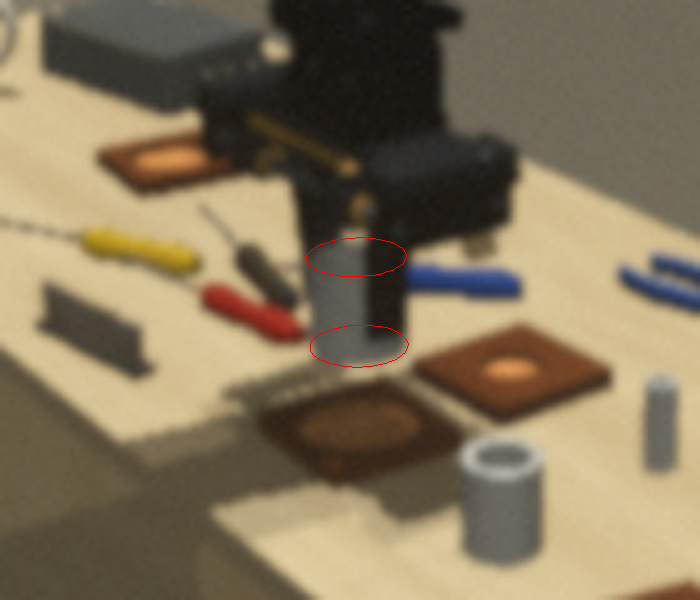

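The sleeve hangs on the tool axis, matching the predicted outline at crop (357,300), and the large pocket is right below at (362,425). I'll lower and release.

carry_out:
  steps:
    - [[0,0,0.01,0,0,0,0],[0,0,0.015,0,0,0,0],[0,0,0.01,0,0,0,0],[0,0,0.007,0,0,0,0],[0,0,0.004,0,0,0,0],[0,0,0.002,0,0,0,0],[0,0,0,0,0,0,0],[0,0,0,0,0,0,0],[0,0,0,0,0,0,0],[0,0,0,0,0,0,0.9],[0,0,0,0,0,0,0.9],[0,0,0,0,0,0,0.9],[0,0,0,0,0,0,0.9],[0,0,0,0,0,0,0.9],[0,0,0,0,0,0,0.9]]

```text
time: 8.38
ee_pos: [0.4316, -0.0663, 0.0246]
tcp_rot: [-0.001, 1.0, 0.0, 0.0]
contact_force: [0.5, -0.4, 0.2]
grip_width: 0.076
grip_force: 0.0
```

carry_out:
  steps:
    - [[0,0,-0.015,0,0,0,1],[0,0,-0.025,0,0,0,1],[0,0,-0.025,0,0,0,1],[0,0,-0.02,0,0,0,1],[0,0,-0.01,0,0,0,1],[0.005,-0.014,0,0,0,0,1],[0,-0.02,0,0,0,0,1],[0,-0.02,0,0,0,0,1],[0,-0.02,0,0,0,0,1],[0,-0.02,0,0,0,0,1],[0,-0.02,0,0,0,0,1],[0,-0.014,0,0,0,0,1],[0,-0.006,0,0,0,0,1],[0,0,0,0,0,0,1],[0,0,0,0,0,0,1],[0,0,0,0,0,0,1]]

```text
time: 9.72
ee_pos: [0.4267, -0.1992, 0.1192]
tcp_rot: [-0.001, 1.0, 0.0, -0.0]
contact_force: [-0.3, -1.0, 0.1]
grip_width: 0.0872
grip_force: 0.0
```

carry_out:
  steps:
    - [[0,0,0.015,0,0,0,1],[0,0,0.025,0,0,0,1],[0,0,0.025,0,0,0,1],[0,0,0.02,0,0,0,1],[0,0,0.0115,0,0,0,1],[0,0,0.005,0,0,0,1],[0,0,0,0,0,0,1],[0,0,0,0,0,0,1],[0,0,0,0,0,0,0],[0,0,0,0,0,0,0],[0,0,0,0,0,0,0],[0,0,0,0,0,0,0],[0,0,0,0,0,0,0],[0,0,0,0,0,0,0],[0,0,0,0,0,0,0],[0,0,0,0,0,0,0],[0,0,0,0,0,0,0],[0,0,0,0,0,0,0]]

```text
time: 11.22
ee_pos: [0.4267, -0.2002, 0.018]
tcp_rot: [-0.001, 1.0, 0.0, 0.0]
contact_force: [0.5, -0.1, 1.2]
grip_width: 0.0364
grip_force: 29.9
```

carry_out:
  steps:
    - [[0,0,-0.01,0,0,0,0],[0,0,-0.02,0,0,0,0],[0,0,-0.025,0,0,0,0],[0,0,-0.025,0,0,0,0],[0,0,-0.02,0,0,0,0],[0,0,0,0,0,0,0],[0,0,0,0,0,0,0]]

```text
time: 11.8
ee_pos: [0.4272, -0.2004, 0.1191]
tcp_rot: [-0.001, 1.0, 0.0, 0.001]
contact_force: [-0.4, -0.5, -1.7]
grip_width: 0.0368
grip_force: 29.9
```

```bash
cat > look.py <<'E'
from h import *
import sys
r=float(sys.argv[1]);off=float(sys.argv[2])
im=camera("side");o=get_obs();p=o["ee_pos"];print(np.round(p,4),o["grip_width"],o["contact_force"])
u,v=proj("side",np.array(p)+[0,0,.0])[0].astype(int)
a=cv2.resize(im[max(v-55,0):v+65,max(u-70,0):u+70],None,fx=5,fy=5,interpolation=cv2.INTER_CUBIC)
t=np.linspace(0,2*np.pi,60)
for z in (-off,.05-off):
    q=proj("side",np.c_[p[0]+r*np.cos(t),p[1]+r*np.sin(t),0*t+p[2]+z])
    cv2.polylines(a,[np.int32((q-[max(u-70,0),max(v-55,0)]+.5)*5)],True,(255,0,0),1)
cv2.imwrite("pics/"+sys.argv[3],a[:,:,::-1])
E
python3 look.py .02 .018 e.png
```

```text
[ 0.4265 -0.2002  0.1179] 0.036833667808588426 [-0.10586263  0.57837577 -1.92653596]
```

View pics/e.png

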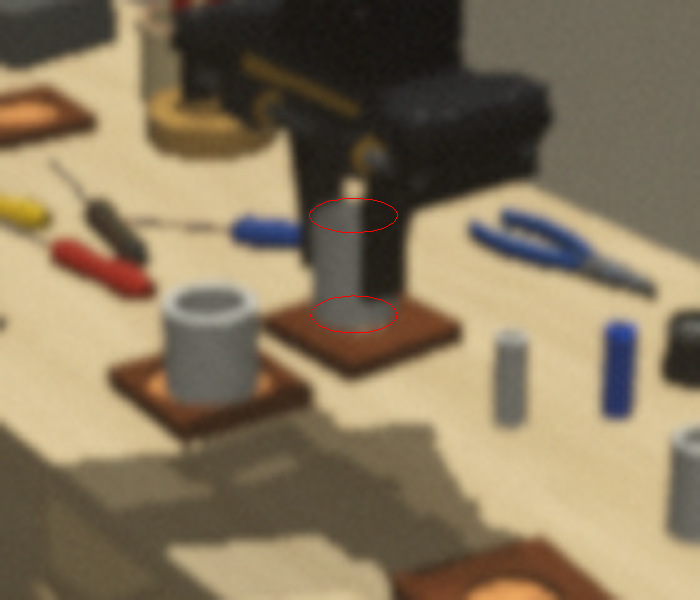

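The medium sleeve is held straight on the tool axis at crop (353,265). The large one stands in its pocket at (210,345). I'll carry the medium one over.

carry_out:
  steps:
    - [[-0.002,0.01,0,0,0,0,0],[-0.005,0.023,0,0,0,0,0],[-0.005,0.023,0,0,0,0,0],[-0.005,0.023,0,0,0,0,0],[-0.005,0.023,0,0,0,0,0],[-0.005,0.023,0,0,0,0,0],[-0.005,0.023,0,0,0,0,0],[-0.005,0.023,0,0,0,0,0],[-0.005,0.023,0,0,0,0,0],[-0.005,0.023,0,0,0,0,0],[-0.005,0.023,0,0,0,0,0],[-0.005,0.023,0,0,0,0,0],[-0.005,0.023,0,0,0,0,0],[-0.005,0.023,0,0,0,0,0],[-0.005,0.023,0,0,0,0,0],[-0.005,0.023,0,0,0,0,0],[-0.005,0.023,0,0,0,0,0],[-0.005,0.023,0,0,0,0,0],[-0.005,0.023,0,0,0,0,0],[-0.005,0.023,0,0,0,0,0]]

```text
time: 13.52
ee_pos: [0.5224, 0.2474, 0.1162]
tcp_rot: [-0.001, 1.0, -0.001, -0.001]
contact_force: [-0.3, -0.6, -0.9]
grip_width: 0.0364
grip_force: 29.9
```

carry_out:
  steps:
    - [[-0.005,0.023,0,0,0,0,0],[-0.005,0.023,0,0,0,0,0],[-0.005,0.023,0,0,0,0,0],[-0.005,0.023,0,0,0,0,0],[-0.0025,0.0135,0,0,0,0,0],[0,0,0.01,0,0,0,0],[0,0,0.02,0,0,0,0],[0,0,0.01,0,0,0,0],[0,0,0,0,0,0,0],[0,0,0,0,0,0,0],[0,0,0,0,0,0,0]]

```text
time: 14.43
ee_pos: [0.5458, 0.3519, 0.0785]
tcp_rot: [-0.0, 1.0, 0.0, 0.0]
contact_force: [0.2, 0.0, -1.7]
grip_width: 0.037
grip_force: 29.9
```

```bash
python3 look.py .02 .018 f.png
```

```text
[0.546  0.3522 0.0789] 0.03641281944169456 [-0.14586337  0.96652427 -1.67164667]
```

View pics/f.png

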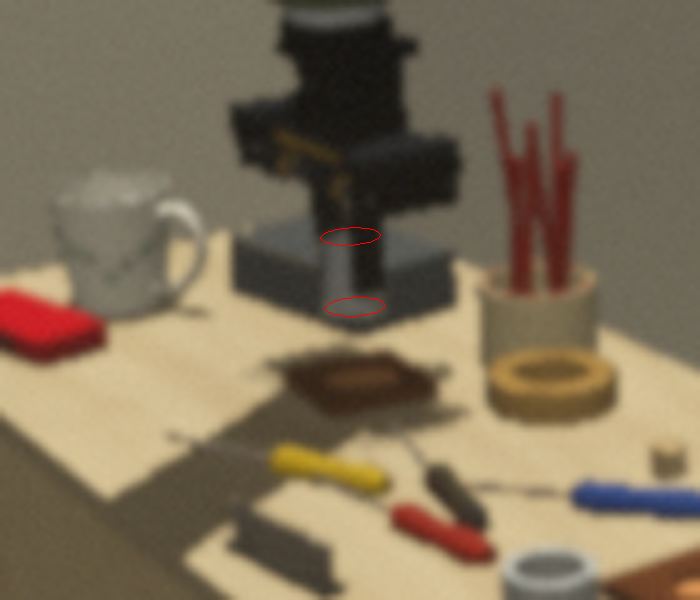

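The sleeve is over the medium pocket, whose centre at crop (362,378) lies on the extended axis. I'll lower and release.

carry_out:
  steps:
    - [[0,0,0.01,0,0,0,0],[0,0,0.016,0,0,0,0],[0,0,0.014,0,0,0,0],[0,0,0.008,0,0,0,0],[0,0,0.004,0,0,0,0],[0,0,0.002,0,0,0,0],[0,0,0,0,0,0,0],[0,0,0,0,0,0,0],[0,0,0,0,0,0,0],[0,0,0,0,0,0,0.9],[0,0,0,0,0,0,0.9],[0,0,0,0,0,0,0.9],[0,0,0,0,0,0,0.9],[0,0,0,0,0,0,0.9],[0,0,0,0,0,0,0.9],[0,0,0,0,0,0,0.9],[0,0,0,0,0,0,0.9]]

```text
time: 15.9
ee_pos: [0.5455, 0.3523, 0.0241]
tcp_rot: [-0.001, 1.0, 0.0, -0.0]
contact_force: [0.7, 1.1, -0.5]
grip_width: 0.0766
grip_force: 0.0
```

carry_out:
  steps:
    - [[0,0,-0.015,0,0,0,0.9],[0,0,-0.025,0,0,0,0.9],[0,0,-0.025,0,0,0,0.9],[0,0,-0.025,0,0,0,0.9],[0,0,-0.01,0,0,0,0.9],[0,-0.01,0,0,0,0,0.7],[0,-0.025,0,0,0,0,0.7],[0,-0.025,0,0,0,0,0.7],[0,-0.025,0,0,0,0,0.7],[0,-0.025,0,0,0,0,0.7],[0,-0.025,0,0,0,0,0.7],[0,-0.025,0,0,0,0,0.7],[0,-0.025,0,0,0,0,0.7],[0,-0.025,0,0,0,0,0.7],[0,-0.025,0,0,0,0,0.7],[0,-0.025,0,0,0,0,0.7],[0,-0.025,0,0,0,0,0.7],[0,-0.025,0,0,0,0,0.7],[0,-0.025,0,0,0,0,0.7],[0,-0.025,0,0,0,0,0.7]]

```text
time: 17.57
ee_pos: [0.5446, -0.0096, 0.1225]
tcp_rot: [-0.0, 1.0, -0.0, -0.001]
contact_force: [-0.1, -0.3, 0.1]
grip_width: 0.0608
grip_force: 0.0
```

carry_out:
  steps:
    - [[0,-0.025,0,0,0,0,0.7],[0,-0.025,0,0,0,0,0.7],[0,-0.025,0,0,0,0,0.7],[0.003,-0.025,0,0,0,0,0.7],[0.003,-0.025,0,0,0,0,0.7],[0,-0.025,0,0,0,0,0.7],[0,-0.025,0,0,0,0,0.7],[0,-0.0145,0,0,0,0,0.7],[0,-0.01,0,0,0,0,0.7],[0,0,0.01,0,0,0,0.7],[0,0,0.015,0,0,0,0.7],[0,0,0.01,0,0,0,0.7],[0,0,0,0,0,0,0.7],[0,0,0,0,0,0,0.7],[0,0,0,0,0,0,0.7]]

```text
time: 18.82
ee_pos: [0.5404, -0.2067, 0.0892]
tcp_rot: [-0.001, 1.0, 0.0, 0.0]
contact_force: [-0.4, -0.2, 0.7]
grip_width: 0.0611
grip_force: 0.0
```

Run:
```python
import sys;sys.argv=["",".009","0.0885","g.png"]
exec(open("look.py").read())
```

```text
[ 0.5406 -0.2069  0.0895] 0.06077346990177785 [-0.29467773 -0.57379409  0.29051547]
```

View pics/g.png

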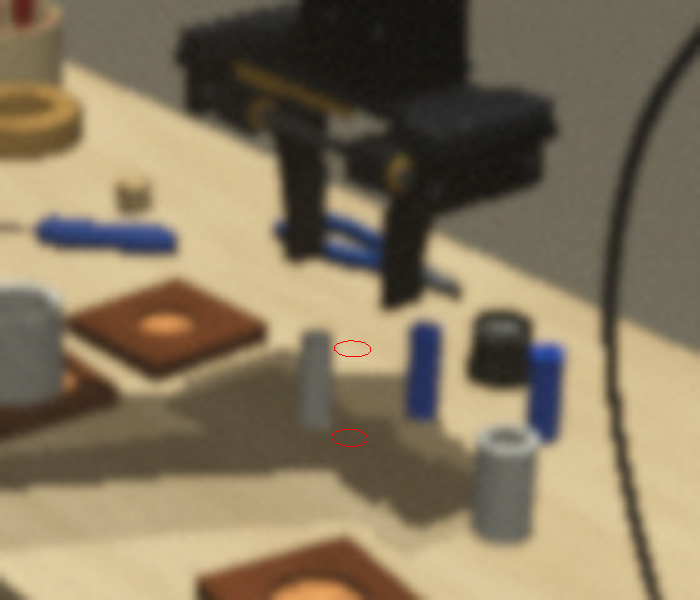

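I miscounted by one row: the tool is 25 mm too far in y. The steel tiny sleeve is at crop (315,380) and the prediction is at (350,390). I'll correct that, then descend and grip.

carry_out:
  steps:
    - [[0,0.01,0,0,0,0,0.7],[0,0.0148,0,0,0,0,0.7],[0,0,0,0,0,0,0.7],[0,0,0,0,0,0,0.7],[0,0,0.02,0,0,0,0.7],[0,0,0.025,0,0,0,0.7],[0,0,0.0165,0,0,0,0.7],[0,0,0.01,0,0,0,0.7],[0,0,0,0,0,0,0.7],[0,0,0,0,0,0,0.7],[0,0,0,0,0,0,0],[0,0,0,0,0,0,0],[0,0,0,0,0,0,0],[0,0,0,0,0,0,0],[0,0,0,0,0,0,0],[0,0,0,0,0,0,0],[0,0,0,0,0,0,0],[0,0,0,0,0,0,0],[0,0,0,0,0,0,0]]

```text
time: 20.45
ee_pos: [0.5402, -0.1824, 0.0176]
tcp_rot: [-0.001, 1.0, 0.0, 0.0]
contact_force: [0.1, 0.9, 0.3]
grip_width: 0.0145
grip_force: 30.0
```

carry_out:
  steps:
    - [[0,0,0,0,0,0,0],[0,0,-0.01,0,0,0,0],[0,0,-0.02,0,0,0,0],[0,0,-0.025,0,0,0,0],[0,0,-0.015,0,0,0,0],[0,0,0,0,0,0,0],[0,0,0,0,0,0,0]]

```text
time: 21.03
ee_pos: [0.5407, -0.1825, 0.0885]
tcp_rot: [-0.001, 1.0, 0.0, 0.001]
contact_force: [0.4, 0.0, -0.5]
grip_width: 0.0152
grip_force: 30.0
```

```bash
python3 look.py .009 .018 i.png
```

```text
[ 0.54   -0.1822  0.0874] 0.015219098983386681 [-0.18293216  0.7331554  -0.88739777]
```

View pics/i.png

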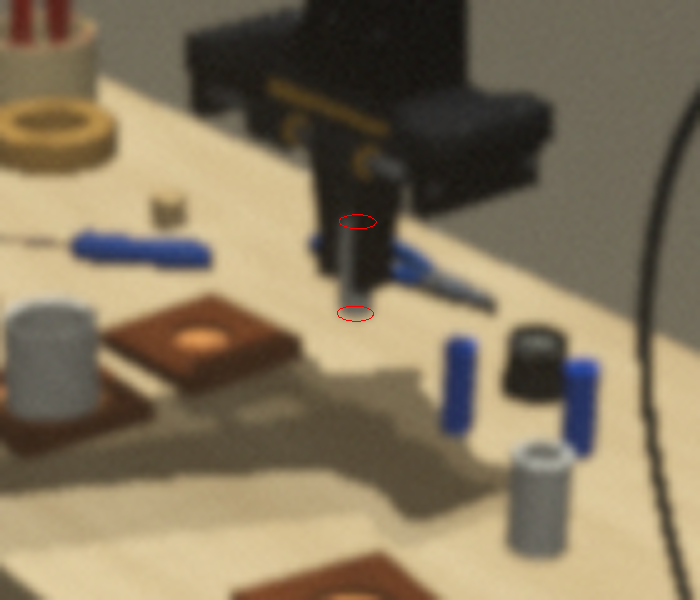

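The tiny sleeve is held at crop (355,265), straight. I'll take it to the tiny pocket.

carry_out:
  steps:
    - [[0.003,0.0096,0,0,0,0,0],[0,0.02,0,0,0,0,0],[0,0.025,0,0,0,0,0],[0,0.025,0,0,0,0,0],[0,0.025,0,0,0,0,0],[0,0.015,0,0,0,0,0],[0,0.005,0,0,0,0,0],[0,0,0,0,0,0,0],[0,0,0,0,0,0,0],[0,0,0.02,0,0,0,0],[0,0,0.015,0,0,0,0],[0,0,0,0,0,0,0],[0,0,0,0,0,0,0]]

```text
time: 22.17
ee_pos: [0.5363, -0.0593, 0.0521]
tcp_rot: [0.0, 1.0, -0.0, -0.001]
contact_force: [1.0, -0.2, -0.7]
grip_width: 0.0145
grip_force: 30.0
```

```bash
python3 look.py .009 .018 j.png
```

```text
[ 0.537  -0.059   0.0529] 0.01516570011894775 [-0.45116534 -0.7512789  -1.14720244]
```

View pics/j.png

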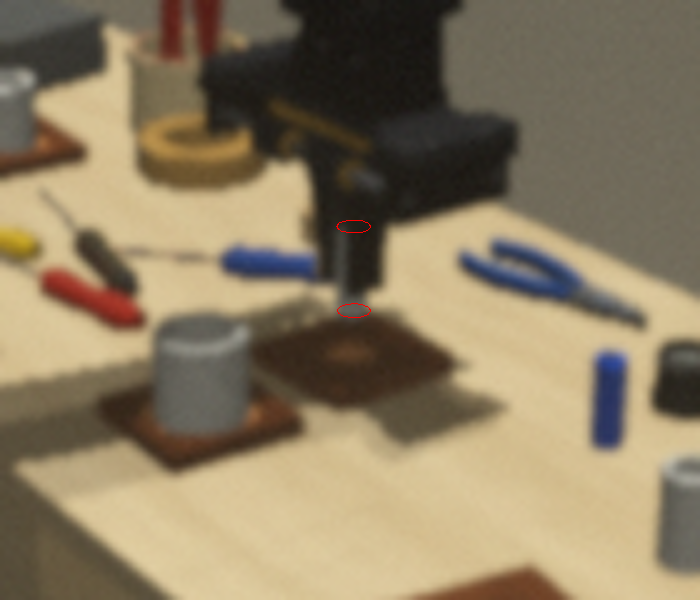

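The tiny pocket at crop (350,353) is right below the foot. I'll lower, release and lift.

carry_out:
  steps:
    - [[0,0.001,0.01,0,0,0,0],[0,0,0.01,0,0,0,0],[0,0,0.006,0,0,0,0],[0,0,0.002,0,0,0,0],[0,0,0,0,0,0,0],[0,0,0,0,0,0,0],[0,0,0,0,0,0,0],[0,0,0,0,0,0,0.6],[0,0,0,0,0,0,0.6],[0,0,0,0,0,0,0.6],[0,0,0,0,0,0,0.6],[0,0,0,0,0,0,0.6],[0,0,0,0,0,0,0.6],[0,0,-0.015,0,0,0,0.7],[0,0,-0.025,0,0,0,0.7],[0,0,-0.025,0,0,0,0.7],[0,0,-0.02,0,0,0,0.7],[0,0,-0.01,0,0,0,0.7],[0,0,0,0,0,0,0.7],[0,0,0,0,0,0,0.7]]

```text
time: 23.88
ee_pos: [0.5369, -0.0566, 0.1191]
tcp_rot: [-0.001, 1.0, 0.0, 0.0]
contact_force: [-1.3, 0.3, -0.5]
grip_width: 0.0609
grip_force: 0.0
```

The cables near the drill stand are close on the right, so I'll turn the gripper 90° to put its long side along x before reaching for the small sleeve.

carry_out:
  steps:
    - [[0,0,0,0,0,0.0571,0.6],[0,0,0,0,0,0.1122,0.6],[0,0,0,0,0,0.1122,0.6],[0,0,0,0,0,0.1122,0.6],[0,0,0,0,0,0.1122,0.6],[0,0,0,0,0,0.1122,0.6],[0,0,0,0,0,0.1122,0.6],[0,0,0,0,0,0.1122,0.6],[0,0,0,0,0,0.1122,0.6],[0,0,0,0,0,0.1122,0.6],[0,0,0,0,0,0.1122,0.6],[0,0,0,0,0,0.1122,0.6],[0,0,0,0,0,0.1122,0.6],[0,0,0,0,0,0.1122,0.6],[0,0,0,0,0,0.0551,0.6],[0,0,0,0,0,0,0.6],[0,0,0,0,0,0,0.6]]

```text
time: 25.3
ee_pos: [0.5363, -0.0567, 0.1182]
tcp_rot: [0.706, 0.708, -0.001, -0.001]
contact_force: [-0.7, -0.6, -0.8]
grip_width: 0.0523
grip_force: 0.0
```

Run:
```python
from h import *
from scipy.spatial.transform import Rotation as R
o=get_obs();print(np.round(o["ee_pos"],4),R.from_quat(o["tcp_rot"]).as_matrix().round(3),np.round(o["joint_positions"],2))
im=camera("top");cv2.imwrite("pics/k.png",cv2.resize(im[120:290,280:560],None,fx=2.8,fy=2.8,interpolation=cv2.INTER_CUBIC)[:,:,::-1])
```

```text
[ 0.5363 -0.0567  0.1182] [[-0.004  1.    -0.002]
 [ 1.     0.004 -0.001]
 [-0.001 -0.002 -1.   ]] [-0.58  0.27  0.69  1.85 -0.19  1.1   0.19]
```

View pics/k.png

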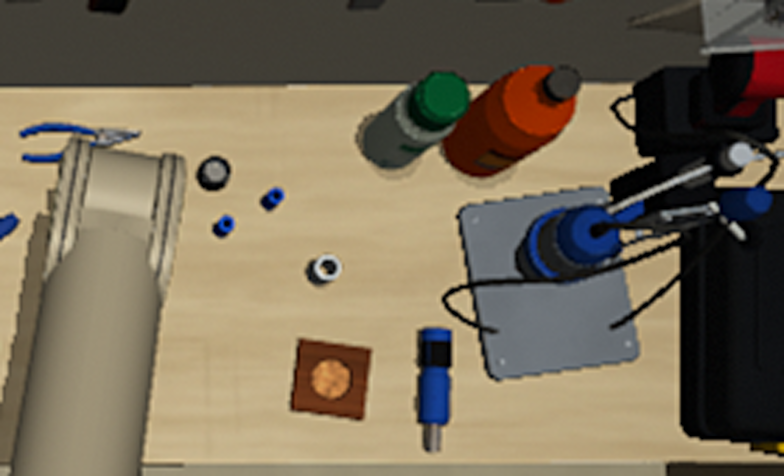

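The top view shows the small sleeve at crop (325,268). The cable loop at (445,300) and the bottles are clear of the turned gripper. I'll approach and grip.

carry_out:
  steps:
    - [[-0.01,0.0048,0,0,0,0,0.8],[-0.0245,0,0,0,0,0,0.8],[-0.0245,0,0,0,0,0,0.8],[-0.0245,0,0,0,0,0,0.8],[-0.0245,0,0,0,0,0,0.8],[-0.0245,0,0,0,0,0,0.8],[-0.0245,0,0,0,0,0,0.8],[-0.0245,0,0,0,0,0,0.8],[-0.0245,0,0,0,0,0,0.8],[-0.0245,0,0,0,0,0,0.8],[-0.0245,0,0,0,0,0,0.8],[-0.005,0,0,0,0,0,0.8],[0,0,0,0,0,0,0.8],[0,0,0,0,0,0,0.8],[0,0,0.02,0,0,0,0.8],[0,0,0.02,0,0,0,0.8],[0,0,0,0,0,0,0.8],[0,0,0,0,0,0,0.8]]

```text
time: 26.85
ee_pos: [0.5421, -0.3149, 0.0789]
tcp_rot: [0.706, 0.708, -0.0, -0.001]
contact_force: [-0.0, 0.6, 0.8]
grip_width: 0.0695
grip_force: 0.0
```

carry_out:
  steps:
    - [[-0.001,-0.001,0.01,0,0,0,0.8],[0,0,0.02,0,0,0,0.8],[0,0,0.02,0,0,0,0.8],[0,0,0.01,0,0,0,0.8],[0,0,0,0,0,0,0.8],[0,0,0,0,0,0,0.8],[0,0,0,0,0,0,0],[0,0,0,0,0,0,0],[0,0,0,0,0,0,0],[0,0,0,0,0,0,0],[0,0,0,0,0,0,0],[0,0,0,0,0,0,0],[0,0,0,0,0,0,0],[0,0,0,0,0,0,0],[0,0,0,0,0,0,0],[0,0,0,0,0,0,0],[0,0,0,0,0,0,0]]

```text
time: 28.27
ee_pos: [0.5412, -0.3177, 0.0196]
tcp_rot: [0.707, 0.708, 0.0, 0.0]
contact_force: [0.8, 0.2, 1.4]
grip_width: 0.0265
grip_force: 30.0
```

carry_out:
  steps:
    - [[0,0,-0.01,0,0,0,0],[0,0,-0.02,0,0,0,0],[0,0,-0.025,0,0,0,0],[0,0,-0.015,0,0,0,0],[0,0,0,0,0,0,0],[0,0,0,0,0,0,0]]

```text
time: 28.77
ee_pos: [0.5414, -0.3179, 0.0903]
tcp_rot: [0.707, 0.708, 0.0, 0.001]
contact_force: [-0.2, -0.8, -1.2]
grip_width: 0.0265
grip_force: 30.0
```

carry_out:
  steps:
    - [[-0.0063,-0.0092,0,0,0,0,0],[0,-0.02,0,0,0,0,0],[0,-0.02,0,0,0,0,0],[0,-0.02,0,0,0,0,0],[0,-0.02,0,0,0,0,0],[0,-0.02,0,0,0,0,0],[0,-0.01,0,0,0,0,0],[0,0,0,0,0,0,0],[0,0,0,0,0,0,0],[0,0,0.015,0,0,0,0],[0,0,0.015,0,0,0,0],[0,0,0,0,0,0,0],[0,0,0,0,0,0,0],[0,0,0,0,0,0,0]]

```text
time: 29.93
ee_pos: [0.4226, -0.3245, 0.06]
tcp_rot: [0.707, 0.708, -0.0, 0.0]
contact_force: [0.2, 0.4, -1.1]
grip_width: 0.027
grip_force: 30.0
```

```bash
python3 look.py .0145 .0196 l.png
```

```text
[ 0.4227 -0.3246  0.0602] 0.026461399623607527 [-0.73115245 -0.38827541 -1.01104872]
```

View pics/l.png

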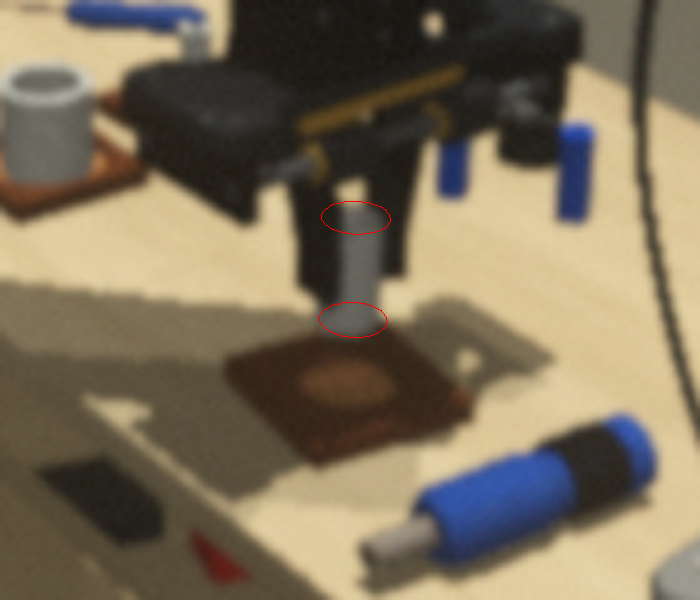

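The small sleeve is held straight over its pocket at crop (347,381). The near rim hides part of the cork, which explains the slight apparent shift. I'll lower, release and lift.

carry_out:
  steps:
    - [[0,0,0.01,0,0,0,0],[0,0,0.012,0,0,0,0],[0,0,0.008,0,0,0,0],[0,0,0.004,0,0,0,0],[0,0,0,0,0,0,0],[0,0,0,0,0,0,0],[0,0,0,0,0,0,0],[0,0,0,0,0,0,0.8],[0,0,0,0,0,0,0.8],[0,0,0,0,0,0,0.8],[0,0,0,0,0,0,0.8],[0,0,0,0,0,0,0.8],[0,0,0,0,0,0,0.8],[0,0,0,0,0,0,0.8],[0,0,-0.015,0,0,0,0.8],[0,0,-0.025,0,0,0,0.8],[0,0,-0.025,0,0,0,0.8],[0,0,-0.025,0,0,0,0.8],[0,0,-0.025,0,0,0,0.8],[0,0,-0.02,0,0,0,0.8]]

```text
time: 31.65
ee_pos: [0.422, -0.3246, 0.1624]
tcp_rot: [0.707, 0.707, 0.0, 0.001]
contact_force: [0.3, 0.4, 0.0]
grip_width: 0.0694
grip_force: 0.0
```

carry_out:
  steps:
    - [[0.02,0,-0.01,0,0,0,0.8],[0.025,0,-0.01,0,0,0,0.8],[0.025,0,-0.01,0,0,0,0.8],[0.025,0,-0.01,0,0,0,0.8],[0.025,0,0,0,0,0,0.8],[0.025,0,0,0,0,0,0.8],[0.025,0,0,0,0,0,0.8],[0.025,0,0,0,0,0,0.8],[0.025,0,0,0,0,0,0.8],[0.025,0,0,0,0,0,0.8],[0.025,0,0,0,0,0,0.8],[0.025,0,0,0,0,0,0.8],[0.025,0,0,0,0,0,0.8],[0.025,0,0,0,0,0,0.8],[0.025,0,0,0,0,0,0.8],[0.025,0,0,0,0,0,0.8],[0.025,0,0,0,0,0,0.8],[0.02,0,0,0,0,0,0.8],[0,0,0,0,0,0,0.8],[0,0,0,0,0,0,0.8]]

```text
time: 33.32
ee_pos: [0.4213, 0.1164, 0.2004]
tcp_rot: [0.706, 0.708, -0.0, 0.0]
contact_force: [-0.7, -1.3, 0.4]
grip_width: 0.0696
grip_force: 0.0
```

Run:
```python
from meas import *
o=get_obs();print(o["time"],np.round(o["ee_pos"],3))
im=camera("top")
T={"small":(.4221,-.3242,11),"medium":(.5465,.3524,13),"tiny":(.537,-.0576,8),"large":(.4311,-.0663,14)}
tiles=[]
for n,(x,y,w) in T.items():
    c=proj("top",[x,y,.056])[0].round().astype(int)
    tiles.append(cv2.resize(im[c[1]-18:c[1]+19,c[0]-18:c[0]+19],(380,290),interpolation=cv2.INTER_CUBIC))
    try:
        q,s=blob(im,c,w,"rim");P=ray("top",q,.056);print(n,(s*1.618/536*1000).round(),((P[:2]-[x,y])*1000).round(1),"mm off")
    except Exception as e: print(n,e)
cv2.imwrite("pics/m.png",np.vstack([np.hstack(tiles[:2]),np.hstack(tiles[2:])])[:,:,::-1])
```

```text
33.3167 [0.421 0.116 0.2  ]
small [28. 30.] [-2.2  1.7] mm off
medium [38. 40.] [-1.9 -0.5] mm off
tiny [17. 18.] [-0.3  0.2] mm off
large [50. 51.] [ 1.1 -0.8] mm off
```

View pics/m.png

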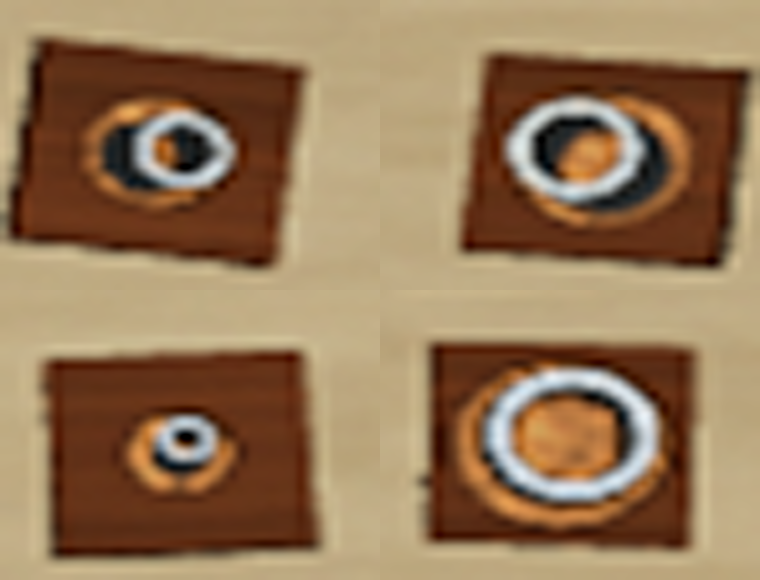

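All four sleeves stand in their matching pockets, within 3 mm of centre and with cork showing round each foot. Handing in.

```bash
python3 -c "
from station import *
print(close_job())"
```

```text
the job is handed in; nothing more can be done
None
```

All four sleeves stand upright in their matching pockets, measured within 3 mm of centre in the last top picture; the loupe, dowel and blue look-alikes were never reached for, and the job was handed in at about 33 s (no verdict was returned).

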